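# Draw the slim kitchen scale out and stand the jar on it

### The arm

A 6-joint arm with a two-finger parallel gripper is mounted at the origin on the work surface. World frame = base frame: x ahead of the robot, y to its left, z up, the work surface at z = 0. Lengths are in m, angles in rad, forces in N, time in s.
With the tool pointing down it reaches from about 0.275 to 1 m from the base axis. Payload 8.4 kg.
Tool frame: the origin (TCP) lies midway between the tips of the shut fingers; the grasp point (between the pads) lies 19 mm behind it; z points along the fingers, y is the line along which they close (so a half turn about z gives the same grasp; the last joint's range is limited). The gripper opens to 85 mm and grips with 20 to 120 N. Pads are 22 mm wide; open, the fingers measure 114 mm over their backs; the gripper's body (76 mm by 85 mm) begins 54 mm behind the grasp point. The pads swing forward as they close: fully open they stand 13 mm farther back than shut.
Start: joints at [1.178, 0.353, 1.633, -0, 1.155, -0.002], TCP at [0.238, 0.578, 0.231] pointing down, gripper open.
Joint ranges: [-2.63, 2.63], [-0.92, 2.1], [0.06, 2.66], [-1.3, 4.44], [0, 2.69], [-3.02, 3.02]. Speed limits (rad/s): [2.22, 2.22, 2.79, 3.14, 3.14, 3.14].

### API

Orientations are given as a unit quaternion [x, y, z, w].
In Python, from workcell import env gives the robot as it stands. The module is installed in compiled form; this text tells all that it offers.
- The arm moves only by the tool send_rows, never from a script. Its arguments are lists of equal length, an entry for each row: "linear": the shift along the tool's x, y, z normalised to -1 to 1, where 1 is 0.4 m, a list of three; "delta_rot": the turn, a rotation vector about the tool's x, y, z normalised to -1 to 1, where 1 is pi rad, a list of three; "claw": the opening, from 0 (shut) to 1 (fully open). In form: {"linear": [[tx, ty, tz], ...], "delta_rot": [[ax, ay, az], ...], "claw": [claw, ...]}. A call has 1 to 12 rows; each row is the pose to reach, as a shift and turn from the pose commanded when the call began, along the tool's axes at that moment, turning the shorter way round; what a row does not reach only later rows make up. A row lasts 1/10 s, in which the tool goes at most 50 mm and 8.59 degrees, less where a joint would pass 70% of its speed; a pose out of reach is approached as far as the arm can. A call with a number of a shift or a turn outside -1 to 1 is refused whole. A call with a gripper value outside its range is refused whole. The fingers move at their own pace and stop on an object; "newtons" is the grip in N (left out, the last holds). Time passes only in rows, so rows that repeat a pose let the fingers close. It gives the time, the measured TCP pose, the force, the opening and the grip force at its end, in the units of the state.
- env.get_state(): the state, without advancing time (a new reading comes with each control period).
- env.read_camera(name): name is "side" or "top"; returns a dict with "img" (480x640x3 uint8, red, green, blue), "depth" (480x640 float32, m along the optical axis (not along the pixel's ray), 0 where there is no reading), "fov_y" (degrees; the focal length in pixels is half the picture's height over the tangent of half this angle, whatever the lens; pixels are square), "cx", "cy" (the principal point, pixels), "D" ([k1, k2, p1, p2, k3] as OpenCV has them; the pictures are not rectified), "T" (4x4, takes a point from camera to world coordinates). Camera axes: x right, y down, z forward; pixel columns grow to the right and rows downward; lengths in m; the calibration is good to about 2 mm. A picture is of the moment at which its call begins.
- env.close_job(): hands the job in; it is judged then, once.
Trained networks look in the newest picture that a camera, given by its name, has taken for a name from the list of things; names that differ only in an ending like _2 or _b are one class to them, and where a whole thing is asked for, a point or a joint stands for the part that bears it (a point fixed in the world has none). Each returns a list of dicts, best first, with "confidence" (0 to 1); they miss things now and then, are a little off and sometimes report something else, mostly with a low value. They report only what shows in the picture. A call takes as long as a camera call. They do not tell look-alikes from the thing itself.
- env.spot_in(camera, query): "bbox" ([left, top, width, height] as shares, 0 to 1, of the picture: columns of its width, rows of its height, round what is visible of it).
- env.outline_of(camera, query): "region" (480x640 bool, what is visible of it) and "bbox" ([left, top, width, height] as shares, 0 to 1, of the picture: columns of its width, rows of its height, round what is visible of it).
- env.place_of(camera, query): "position" ([column, row] as shares, 0 to 1, of the picture: columns of its width, rows of its height: a listed point, or the origin of a listed thing).
The state is a dict: "t": time; "q": joint angles; "dq": joint speeds; "effort": joint torques, N m; "ee_pos": TCP position; "eef_rot": TCP orientation; "contact_force": force on the tool from outside, world axes, zero at the start; "moment": the same for the moment, N m; "opening": finger opening in m; "grasp_force": force on a finger pad.
Only numpy, scipy, OpenCV 4.12 (cv2) and the standard library are available. Lean on these libraries where they do the work, as an engineer would, in place of code of your own. Each camera call takes 0.05 s, during which the arm holds its last target. There are 200 camera calls.

### The job

The slim white kitchen scale is pushed half under the low walnut shelf: press down on its exposed front part and draw it straight out towards you until the whole scale is clear of the shelf's front edge. Then set the clip-lid glass jar gently, upright, in the middle of the scale's round steel disc and let go. Leave the other jars, the funnel and the tamper where they are.

Things in the scene. Friction and masses are not known exactly. Their poses are not given: they have to be found in the camera images.
- scale: Loose slim white slab 190 (x) by 150 (y) mm, top 18 mm up, about 0.35 kg, on four smooth 5 mm feet at x +-75, y +-55 mm (friction about 0.22). Too wide to grip; slides when pressed on top with 8 to 20 N and pulled. Origin: centre of underside, z up. Its -x end, with a black strip 60 x 22 mm at x -78, sticks 80 to 105 mm out from the shelf towards the robot; press at about x -53, y 0.
- scale_disc (a point): Centre of the round flush steel disc (120 mm diameter) on the scale's top face, 25 mm behind (+x of) the scale's origin and 18 mm above it.
- scale_back_left (a point): Back left top corner of the scale (x +95, y +75, z +18 mm in the scale's frame).
- scale_back_right (a point): Back right top corner of the scale (x +95, y -75, z +18 mm in the scale's frame).
- shelf: Low dark walnut shelf fixed on the counter: board 160 deep (x), 460 wide (y), 18 thick, top 80 mm up, 62 mm free beneath, a 16 mm side panel at each end, open front and back. Origin: centre of its foot on the counter; front edge, facing the robot, at x -80 mm. Stacked jars in a row along y, all fixed but the middle stack, 60 mm or more behind the front edge, up to 220 mm high.
- shelf_front (a point): Middle of the shelf board's front top edge; -x of the shelf's frame is the way to draw the scale out.
- jar: The only jar with a glass lid and wire clip, on the open counter left or right of the scale: 62 mm diameter, 80 mm tall, about 0.3 kg. Origin: centre of underside, z up. The clip sticks out 5 mm on its -x side at 40 to 80 mm height; grip across its y axis on the straight wall (0 to 62 mm high).
- stackjar_low: Bystander: lower loose jar of the stack in the middle of the shelf, 68 mm diameter, 75 mm tall. Origin: centre of underside.
- stackjar_top: Bystander: the loose jar stacked on it, 64 mm diameter, 65 mm tall. Origin: centre of underside.
- funnel: Bystander: grey plastic funnel standing mouth down on the counter, on the other side of the scale from the jar, 90 mm diameter, 95 mm tall. Origin: centre of its rim plane on the counter.
- tamper: Bystander: pine tamper standing on its 52 mm wide foot on the far left of the counter, 145 mm tall. Origin: centre of underside.
Things that resemble listed ones, but are neither listed nor needed, are in the scene too. Leave any red look-alike of the jar alone.

How it is judged:
On the way:
1. the whole scale is drawn clear of the shelf's front edge, flat on the counter, with the jar still off it (x of each of scale_back_left, scale_back_right in the frame of shelf below -0.078 m and angle between scale's own z axis and vertical below 0.05 rad and height (world z) of scale below 0.005 m and contact force between jar and scale below 0.1 N), for 0.2 s.
At the end, for the whole second after the job is handed in: The scale lies flat on the counter with both back corners in front of the shelf's front edge (2 mm allowance), and the jar stands upright (within 0.08 rad) on the scale, its centre within 30 mm of the centre of the steel disc (so wholly on the disc), released and at rest (x of each of scale_back_left, scale_back_right in the frame of shelf below -0.078 m and angle between scale's own z axis and vertical below 0.05 rad and height (world z) of scale below 0.005 m and horizontal distance between jar and scale_disc below 0.03 m and z of jar in the frame of scale_disc between -0.004 and 0.004 m and angle between jar's own z axis and vertical below 0.08 rad and contact force between jar and scale above 0.5 N and linear speed of each of jar, scale below 0.02 m/s); the robot touches nothing.
It fails at once if the jar is dropped or banged onto the scale (over 60 N) (contact force between jar and scale above 60 N).
It fails at once if the jar is let go more than 20 mm above the scale (horizontal distance between jar and scale_disc below 0.08 m and z of jar in the frame of scale_disc above 0.02 m and contact force between the fingers and jar below 0.05 N).
It fails at once if a loose jar on the shelf is shifted more than 25 mm (distance of any of stackjar_low, stackjar_top from where it was at the start of the episode above 0.025 m).
It fails at once if the funnel or the tamper is shifted more than 30 mm (distance of any of funnel, tamper from where it was at the start of the episode above 0.03 m).
It also fails if it takes over 58 s, if anything falls off the work surface, if the arm or the gripper's body presses on something with over 40 N, if the wrist force passes 120 N, or if a joint passes its speed limit or range.

## Working session

There is one attempt and no reset: what is moved stays moved. The work goes in short steps, Python scripts to look and compute and a tool call to move; the robot and the scene stay as the last step left them, time stands still between calls to the robot, and variables do not carry over. Pictures are saved under pics/ and viewed, at most 10 in all, crops included, and the job is handed in when it is done.

Besides the shell and the picture viewer there is one more tool, called after "Call:" by a JSON object that holds its "method" and its "body", one argument or row to a line. send_rows: Moves the arm, as the interface text tells. Its arguments: {"type":"object","properties":{"linear":{"type":"array"},"delta_rot":{"type":"array"},"claw":{"type":"array"},"newtons":{"type":"number"}},"required":["linear","delta_rot","claw"]}

```bash
mkdir -p pics
cat > h.py <<'E'
import numpy as np, cv2
from workcell import env
def cam(n):
    c=env.read_camera(n); f=240/np.tan(np.radians(c['fov_y'])/2)
    c['K']=np.array([[f,0,c['cx']],[0,f,c['cy']],[0,0,1.]]); c['D']=np.array(c['D'],float); c['T']=np.array(c['T']); return c
def ray(c,px):
    u=cv2.undistortPoints(np.array(px,float).reshape(-1,1,2),c['K'],c['D']).reshape(-1,2)
    d=np.c_[u,np.ones(len(u))]@c['T'][:3,:3].T
    return c['T'][:3,3],d
def atz(c,px,z):
    o,d=ray(c,px); return o+d*((z-o[2])/d[:,2])[:,None]
def tri(c1,p1,c2,p2):
    o1,d1=ray(c1,p1);o2,d2=ray(c2,p2);A=np.c_[d1[0],-d2[0]]
    s=np.linalg.lstsq(A,o2-o1,rcond=None)[0];a=o1+s[0]*d1[0];b=o2+s[1]*d2[0]
    return (a+b)/2,np.linalg.norm(a-b)
def cloud(c):
    v,u=np.mgrid[0:480,0:640]; n=cv2.undistortPoints(np.c_[u.ravel(),v.ravel()].astype(float).reshape(-1,1,2),c['K'],c['D']).reshape(-1,2)
    z=c['depth'].ravel(); p=np.c_[n*z[:,None],z]@c['T'][:3,:3].T+c['T'][:3,3]
    p[z==0]=np.nan; return p.reshape(480,640,3)
E
python3 - <<'E'
from h import *
C={}
for n in('side','top'):
    c=C[n]=cam(n); cv2.imwrite(f'pics/{n}0.png',c['img'][:,:,::-1])
    print(n,c['T'][:3,3].round(3),c['K'][0,0])
S=np.array([640,480])
for q in('scale','scale_disc','scale_back_left','scale_back_right','shelf','shelf_front','jar','stackjar_low','funnel','tamper'):
    P={}
    for n in C:
        r=env.place_of(n,q); P[n]=r
        print(q,n,[((np.array(x['position'])*S).round(1).tolist(),round(x['confidence'],2)) for x in r[:3]])
    if P['side'] and P['top']:
        X,e=tri(C['side'],np.array(P['side'][0]['position'])*S,C['top'],np.array(P['top'][0]['position'])*S);print('   ',X.round(4),round(e,4))
s=env.get_state();print(s['t'],s['ee_pos'],s['eef_rot'])
E
```

```text
side [ 0.458 -0.889  1.021] 580.1717386196847
top [0.315 0.07  1.572] 598.5843908096781
scale side [([349.3, 301.2], 0.73)]
scale top [([351.2, 236.2], 0.87)]
    [ 0.673  -0.006  -0.0056] 0.0022
scale_disc side [([358.3, 292.7], 0.97)]
scale_disc top [([353.3, 224.5], 0.94)]
    [ 0.6949 -0.0089  0.0255] 0.0042
scale_back_left side []
scale_back_left top [([348.6, 189.8], 0.37)]
scale_back_right side []
scale_back_right top []
shelf side [([378.9, 288.6], 0.62), ([299.7, 414.6], 0.54)]
shelf top [([349.0, 207.1], 0.91)]
    [0.7456 0.0042 0.0183] 0.0012
shelf_front side [([348.7, 275.5], 0.89)]
shelf_front top [([347.3, 231.4], 0.92)]
    [0.6692 0.0079 0.0673] 0.0032
jar side [([243.0, 193.8], 0.61), ([267.8, 215.3], 0.56)]
jar top [([182.2, 305.9], 0.94), ([227.4, 296.0], 0.79)]
    [ 0.4508  0.4337 -0.007 ] 0.0147
stackjar_low side [([390.6, 265.9], 0.81)]
stackjar_low top [([345.7, 191.5], 0.78)]
    [0.7704 0.017  0.0783] 0.0015
funnel side [([296.3, 414.3], 0.79)]
funnel top [([457.7, 295.5], 0.58)]
    [ 0.5201 -0.2947  0.009 ] 0.0059
tamper side [([285.4, 175.4], 0.7)]
tamper top [([164.1, 259.5], 0.76)]
    [0.5749 0.4935 0.0033] 0.0079
1.1 [0.23808759 0.57787198 0.23126817] [ 1.94152676e-01  9.80971324e-01 -1.24755479e-05  5.83418443e-07]
```

View pics/top0.png

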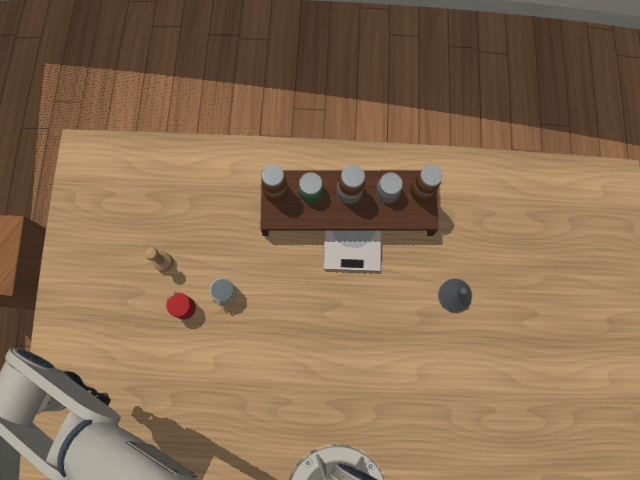

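View pics/side0.png

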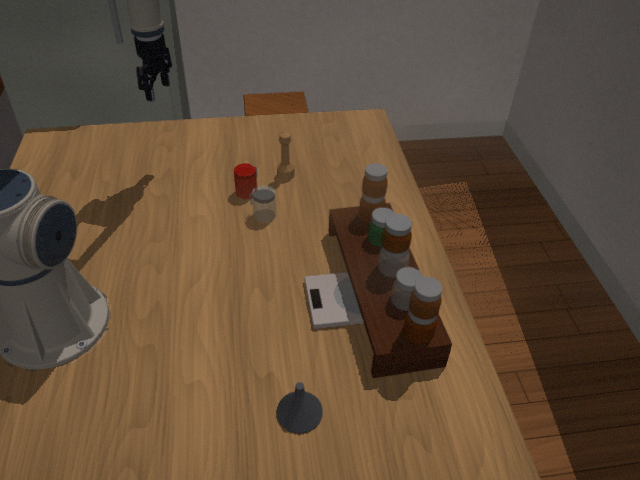

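Jar candidates: the red look-alike at top (181,306) / side (246,181), and the clear glass jar with a steel clip at top (222,291) / side (264,207). The second fits, since the red one is to be left alone. The scale's exposed front is at top (352,251), with its strip at (352,264), and the funnel is at (456,296). I'll confirm the jar in a crop and measure.

Run:
```python
from h import *
C={n:cam(n) for n in('side','top')}
t,s=C['top'],C['side']
a=cv2.resize(t['img'][270:330,150:250],(800,480)[:2],interpolation=cv2.INTER_CUBIC)[:, :400] if 0 else cv2.resize(t['img'][265:325,190:250],(400,400),interpolation=cv2.INTER_CUBIC)
b=cv2.resize(s['img'][175:235,225:285],(400,400),interpolation=cv2.INTER_CUBIC)
cv2.imwrite('pics/jar.png',np.hstack([a,b])[:,:,::-1])
P=cloud(t); Q=cloud(s)
for nm,c,W in(('top',t,P),('side',s,Q)):
    for q in('scale','jar','shelf'):
        for r in env.outline_of(nm,q)[:3]:
            m=r['region']; p=W[m]; p=p[~np.isnan(p[:,0])]
            print(nm,q,round(r['confidence'],2),(np.array(r['bbox'])*[640,480,640,480]).round(),'z pct',np.percentile(p[:,2],[5,50,95]).round(4))
            if q=='scale':
                k=p[(p[:,2]>.008)&(p[:,2]<.03)]; R=cv2.minAreaRect((k[:,:2]*1000).astype(np.float32)); print(cv2.boxPoints(R).round(1).tolist(),R[2])
            if q=='jar':
                for lo,hi in((.01,.035),(.035,.06),(.06,.09),(.07,.09)):
                    k=p[(p[:,2]>lo)&(p[:,2]<hi)]
                    if len(k)>5:print('  ',lo,len(k),cv2.minEnclosingCircle((k[:,:2]*1000).astype(np.float32)))
            if q=='shelf':
                k=p[(p[:,2]>.072)&(p[:,2]<.088)]; 
                if len(k)>20:
                    R=cv2.minAreaRect((k[:,:2]*1000).astype(np.float32)); print(cv2.boxPoints(R).round(1).tolist(),R[2],np.median(k[:,2]))
# strip
g=t['img'][240:285,320:390].astype(int).sum(2); v,u=np.where(g<150); v=v+240;u=u+320
k=(v<270)&(v>257); print('strip px',u[k].mean(),v[k].mean(),atz(t,[[u[k].mean(),v[k].mean()]],.018))
```

```text
top scale 0.63 [324. 233.  59.  38.] z pct [0.0112 0.0174 0.0235]
[[575.0, 63.900001525878906], [577.4000244140625, -84.19999694824219], [685.9000244140625, -82.5], [683.5, 65.69999694824219]] 0.9040243625640869
top jar 0.94 [209. 280.  31.  26.] z pct [0.0155 0.0777 0.0837]
   0.01 35 ((496.26953125, 317.6377258300781), 31.05617332458496)
   0.035 52 ((493.45452880859375, 316.98077392578125), 32.86143493652344)
   0.06 493 ((494.7947082519531, 319.5479431152344), 33.6251220703125)
   0.07 470 ((494.7947082519531, 319.5479431152344), 33.6251220703125)
top jar 0.68 [166. 292.  30.  27.] z pct [0.0196 0.0775 0.0842]
   0.01 43 ((450.79827880859375, 422.286376953125), 29.750782012939453)
   0.035 56 ((451.58221435546875, 422.324951171875), 29.740795135498047)
   0.06 485 ((455.297119140625, 427.8084716796875), 32.59397506713867)
   0.07 466 ((455.37652587890625, 427.78546142578125), 32.56852722167969)
top shelf 0.81 [263. 163. 181.  72.] z pct [0.073  0.0809 0.2177]
[[657.7999877929688, 232.1999969482422], [682.7000122070312, -227.1999969482422], [845.0, -218.39999389648438], [820.20001
[... 632 characters left out ...]
 jar 0.68 [233. 162.  25.  35.] z pct [0.0156 0.0659 0.0832]
   0.01 107 ((452.1106262207031, 411.528076171875), 26.63442039489746)
   0.035 150 ((458.4730224609375, 422.9319152832031), 35.82139205932617)
   0.06 364 ((450.4248046875, 429.3778076171875), 37.62945556640625)
   0.07 289 ((450.4248046875, 429.3778076171875), 37.62945556640625)
side shelf 0.89 [325. 163. 126. 216.] z pct [0.0186 0.0814 0.2183]
[[658.2999877929688, 235.10000610351562], [682.7000122070312, -229.10000610351562], [844.2000122070312, -220.6999969482422], [819.7999877929688, 243.60000610351562]] 2.9990732669830322 0.08038561746526207
strip px 351.92413793103447 263.2344827586207 [[ 0.59368474 -0.00988728  0.018     ]]
```

View pics/jar.png

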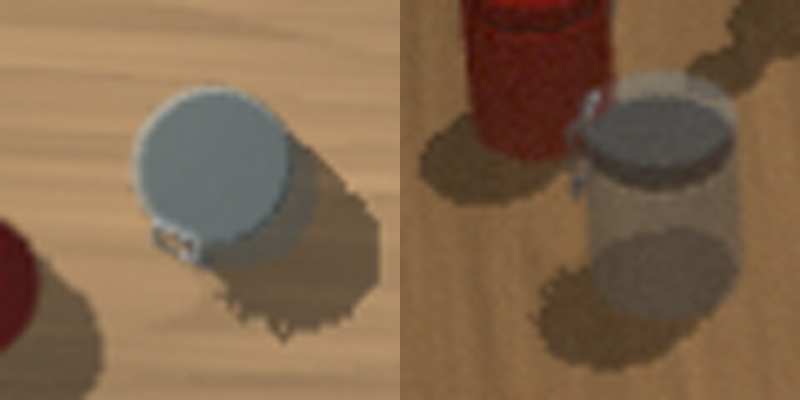

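The crop confirms the clear jar: its wire clip is at crop (178,240), towards the robot and slightly left, so the jar is yawed about -23°. The tool's y axis already nearly matches its grip axis.

```bash
cat > mv.py <<'E'
import sys
from h import *
from scipy.spatial.transform import Rotation as R
def go(p,yaw):  # yaw deg of tool y axis in world
    s=env.get_state(); R0=R.from_quat(s['eef_rot']); y=np.radians(yaw)
    Y=np.array([np.cos(y),np.sin(y),0]); Z=np.array([0,0,-1.]); X=np.cross(Y,Z)
    R1=R.from_matrix(np.c_[X,Y,Z]); d=R0.inv()
    print('lin',(d.apply(np.array(p)-s['ee_pos'])/.4).round(4),'rot',((d*R1).as_rotvec()/np.pi).round(4),'t',s['t'],'F',np.round(s['contact_force'],2),'pos',np.round(s['ee_pos'],4))
if __name__=='__main__': a=list(map(float,sys.argv[1:])); go(a[:3],a[3])
E
python3 mv.py 0.6165 -0.0095 0.06 92.5
```

```text
lin [-1.4341 -0.9973  0.4282] rot [-0.     -0.     -0.1383] t 1.5 F [ 0.48 -0.56  0.55] pos [0.2381 0.5779 0.2313]
```

Call:
{"method": "send_rows", "body": {
  "linear": [
    [-0.72,-0.5,0.1],
    [-0.72,-0.5,0.1],
    [-0.72,-0.5,0.1],
    [-0.72,-0.5,0.1],
    [-0.72,-0.5,0.1],
    [-0.72,-0.5,0.1],
    [-0.72,-0.5,0.1],
    [-0.72,-0.5,0.1],
    [-0.72,-0.5,0.1]
  ],
  "delta_rot": [
    [0,0,-0.138],
    [0,0,-0.138],
    [0,0,-0.138],
    [0,0,-0.138],
    [0,0,-0.138],
    [0,0,-0.138],
    [0,0,-0.138],
    [0,0,-0.138],
    [0,0,-0.138]
  ],
  "claw": [0,0,0,0,0,0,0,0,0],
  "newtons": 60
}}

```text
t: 2.4
ee_pos: [0.4288, 0.2822, 0.1913]
eef_rot: [-0.02, 1.0, 0.0, -0.0]
contact_force: [-0.2, -0.3, -0.1]
opening: 0.0001
grasp_force: 0.0
```

```bash
python3 mv.py 0.6165 -0.0095 0.06 92.5
```

```text
lin [-0.44   -0.7473  0.328 ] rot [ 0.     -0.0001 -0.0013] t 2.4 F [-0.23 -0.26 -0.05] pos [0.4288 0.2822 0.1913]
```

Call:
{"method": "send_rows", "body": {
  "linear": [
    [-0.44,-0.747,0.2],
    [-0.44,-0.747,0.2],
    [-0.44,-0.747,0.2],
    [-0.44,-0.747,0.2],
    [-0.44,-0.747,0.2],
    [-0.44,-0.747,0.2],
    [-0.44,-0.747,0.2],
    [-0.44,-0.747,0.2],
    [-0.44,-0.747,0.328],
    [-0.44,-0.747,0.328],
    [-0.44,-0.747,0.328]
  ],
  "delta_rot": [
    [0,0,-0.001],
    [0,0,-0.001],
    [0,0,-0.001],
    [0,0,-0.001],
    [0,0,-0.001],
    [0,0,-0.001],
    [0,0,-0.001],
    [0,0,-0.001],
    [0,0,-0.001],
    [0,0,-0.001],
    [0,0,-0.001]
  ],
  "claw": [0,0,0,0,0,0,0,0,0,0,0]
}}

```text
t: 3.5
ee_pos: [0.6157, -0.0061, 0.0596]
eef_rot: [-0.024, 1.0, 0.0, -0.001]
contact_force: [0.1, 0.3, -0.2]
opening: -0.0002
grasp_force: 0.0
```

```bash
python3 - <<'E'
from h import *
c=cam('top'); cv2.imwrite('pics/t1.png',cv2.resize(c['img'][150:330,230:470],(800,600))[:,:,::-1])
E
python3 mv.py 0.6165 -0.0095 0.02 92.5
```

```text
lin [ 0.0014 -0.0081  0.1024] rot [ 0.0001 -0.      0.0012] t 3.55 F [-0.25  0.09  0.65] pos [ 0.6169 -0.0063  0.061 ]
```

View pics/t1.png

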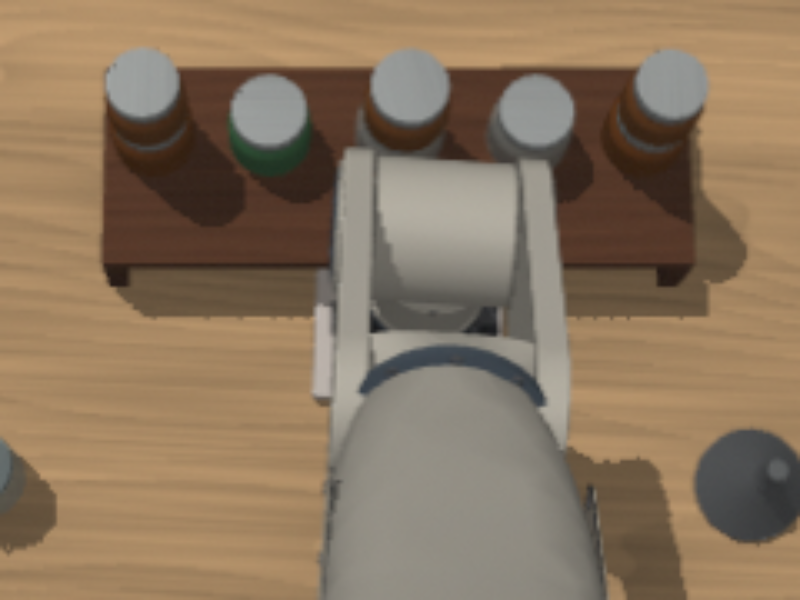

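The wrist hides the scale, as expected, and reaches towards the middle stack at crop (410,150). I'll check that clearance before descending.

Run:
```python
from h import *
c=cam('side');P=cloud(c)
cv2.imwrite('pics/s1.png',cv2.resize(c['img'][120:360,200:480],(700,600))[:,:,::-1])
```

```text
(no output)
```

View pics/s1.png

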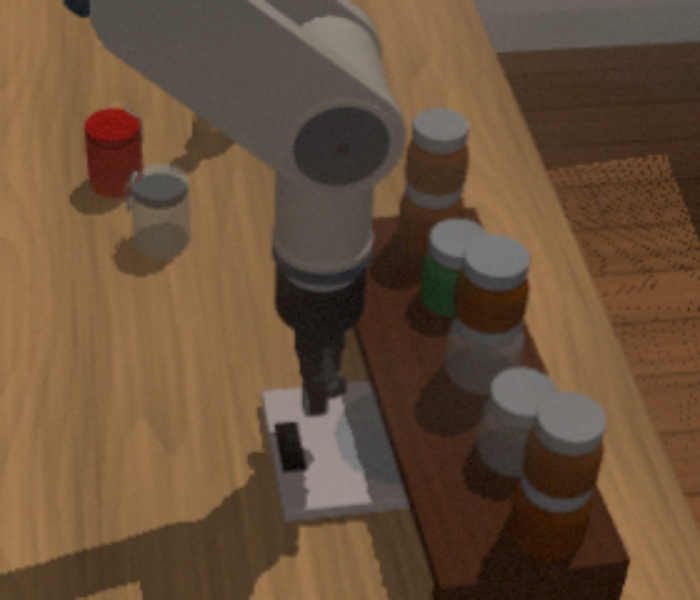

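The side view shows the wrist well clear of the stack (495,290), and the fingertips at (315,410) above the scale. Now I'll descend.

Call:
{"method": "send_rows", "body": {
  "linear": [
    [0,-0.008,0.05],
    [0,-0.008,0.08],
    [0,-0.008,0.1],
    [0,-0.008,0.1]
  ],
  "delta_rot": [
    [0,0,0],
    [0,0,0],
    [0,0,0],
    [0,0,0]
  ],
  "claw": [0,0,0,0]
}}

```text
t: 4.0
ee_pos: [0.6165, -0.0106, 0.0197]
eef_rot: [-0.023, 1.0, 0.0, -0.001]
contact_force: [-0.4, 0.0, -0.6]
opening: 0.0001
grasp_force: 0.0
```

Call:
{"method": "send_rows", "body": {
  "linear": [
    [0,0,0.005],
    [0,0,0.01],
    [0,0,0.01]
  ],
  "delta_rot": [
    [0,0,0],
    [0,0,0],
    [0,0,0]
  ],
  "claw": [0,0,0]
}}

```text
t: 4.3
ee_pos: [0.6175, -0.0108, 0.018]
eef_rot: [-0.023, 1.0, 0.0, 0.0]
contact_force: [-4.8, -0.4, 14.1]
opening: -0.0003
grasp_force: 7.6
```

Call:
{"method": "send_rows", "body": {
  "linear": [
    [0.01,0,0.002],
    [0.03,0,0.002],
    [0.055,0,0.002],
    [0.08,0,0.002],
    [0.1,0,0.002],
    [0.11,0,0.002]
  ],
  "delta_rot": [
    [0,0,0],
    [0,0,0],
    [0,0,0],
    [0,0,0],
    [0,0,0],
    [0,0,0]
  ],
  "claw": [0,0,0,0,0,0]
}}

```text
t: 4.9
ee_pos: [0.5768, -0.013, 0.018]
eef_rot: [-0.023, 1.0, -0.0, 0.004]
contact_force: [5.9, -0.8, 10.9]
opening: -0.0002
grasp_force: 5.5
```

```bash
cat > sc.py <<'E'
from h import *
c=cam('side');P=cloud(c)
for r in env.outline_of('side','scale')[:1]:
    k=P[r['region']];k=k[(k[:,2]>.008)&(k[:,2]<.03)]
    R=cv2.minAreaRect((k[:,:2]*1000).astype(np.float32));print(r['confidence'],R,cv2.boxPoints(R).round(1).tolist())
for q in('scale_disc','scale_back_left','scale_back_right'):
  for n,cc in(('side',c),('top',cam('top'))):
    print(q,n,[(atz(cc,np.array(x['position'])*[640,480],.018).round(4)[0].tolist(),round(x['confidence'],2)) for x in env.place_of(n,q)[:2]])
E
python3 sc.py
```

```text
0.65 ((611.5887451171875, -11.844566345214844), (150.593505859375, 156.2768096923828), 0.9850010871887207) [[535.0, 65.0], [537.5999755859375, -91.30000305175781], [688.2000122070312, -88.69999694824219], [685.5, 67.5999984741211]]
scale_disc side [([0.6545, -0.0073, 0.018], 0.83)]
scale_disc top []
scale_back_left side []
scale_back_left top []
scale_back_right side [([0.5015, 0.3007, 0.018], 0.32)]
scale_back_right top []
```

Front edge moved 575→535, a full 40 mm, so it follows without slipping. Continuing.

Call:
{"method": "send_rows", "body": {
  "linear": [
    [0.01,0,0.003],
    [0.03,0,0.003],
    [0.055,0,0.003],
    [0.08,0,0.003],
    [0.11,0,0.003],
    [0.14,0,0.003],
    [0.165,0,0.003],
    [0.185,0,0.003],
    [0.2,0,0.003],
    [0.205,0,0.003]
  ],
  "delta_rot": [
    [0,0,0],
    [0,0,0],
    [0,0,0],
    [0,0,0],
    [0,0,0],
    [0,0,0],
    [0,0,0],
    [0,0,0],
    [0,0,0],
    [0,0,0]
  ],
  "claw": [0,0,0,0,0,0,0,0,0,0]
}}

```text
t: 6.45
ee_pos: [0.4982, -0.0169, 0.018]
eef_rot: [-0.023, 1.0, -0.0, 0.007]
contact_force: [8.7, 0.6, 22.3]
opening: 0.0
grasp_force: 11.4
```

```bash
python3 sc.py
```

```text
0.91 ((552.740478515625, -15.189125061035156), (189.9820098876953, 157.28541564941406), 0.9996283054351807) [[456.3999938964844, 61.79999923706055], [459.1000061035156, -95.5], [649.0999755859375, -92.19999694824219], [646.2999877929688, 65.0999984741211]]
scale_disc side [([0.5793, -0.0007, 0.018], 0.95)]
scale_disc top [([0.5972, -0.0086, 0.018], 0.69), ([0.6822, -0.0017, 0.018], 0.65)]
scale_back_left side [([0.645, 0.0738, 0.018], 0.75)]
scale_back_left top [([0.6431, 0.0707, 0.018], 0.87)]
scale_back_right side [([0.6552, -0.0795, 0.018], 0.66)]
scale_back_right top [([0.651, -0.0824, 0.018], 0.96)]
```

Scale is clear: back corners at x≈0.646 and 0.650, against a shelf edge at about 0.667–0.675. Lift and go to the jar.

Call:
{"method": "send_rows", "body": {
  "linear": [
    [0,0,-0.02],
    [0,0,-0.1],
    [0,0,-0.2],
    [0,0,-0.33],
    [0,0,-0.33]
  ],
  "delta_rot": [
    [0,0,0],
    [0,0,0],
    [0,0,0],
    [0,0,0],
    [0,0,0]
  ],
  "claw": [0,0,0,0,0]
}}

```text
t: 7.5
ee_pos: [0.4947, -0.0169, 0.1521]
eef_rot: [-0.023, 1.0, -0.0, 0.005]
contact_force: [0.8, 0.2, -0.5]
opening: 0.0003
grasp_force: 0.0
```

```bash
python3 mv.py 0.4965 0.316 0.15 67
python3 - <<'E'
from h import *
C={n:cam(n) for n in('side','top')}
t=C['top']; 
for n in C:
    W=cloud(C[n])
    for r in env.outline_of(n,'jar')[:2]:
        b=np.array(r['bbox'])*[640,480,640,480]
        p=W[r['region']]
        k=p[(p[:,2]>.074)&(p[:,2]<.09)]
        # lid circle: robust: fit by median of extremes across clip-perp direction
        a=np.radians(67);Y=np.array([np.cos(a),np.sin(a)]);X=np.array([Y[1],-Y[0]])
        q=k[:,:2]
        print(n,round(r['confidence'],2),b.round(),'y-mid',(np.percentile(q@Y,[2,98])).round(4),'x',np.percentile(q@X,[2,98]).round(4),'med',np.median(q,0).round(4))
print('jar centre guess in Y,X:',np.array([.4965,.316])@Y,np.array([.4965,.316])@X)
E
```

```text
lin [-0.0427  0.8311  0.0051] rot [0.0004 0.0031 0.1424] t 7.5 F [ 0.84  0.18 -0.48] pos [ 0.4947 -0.0169  0.1521]
side 0.85 [232. 165.  14.  34.] y-mid [0.5375 0.5878] x [0.2225 0.2573] med [0.438  0.4193]
top 0.77 [207. 278.  30.  27.] y-mid [0.4611 0.5142] x [0.3051 0.361 ] med [0.4974 0.3183]
top 0.65 [166. 292.  28.  27.] y-mid [0.5426 0.5991] x [0.2235 0.2765] med [0.4543 0.4273]
jar centre guess in Y,X: 0.48487753898589553 0.33355962313652615
```

Call:
{"method": "send_rows", "body": {
  "linear": [
    [-0.043,0.836,0.005],
    [-0.043,0.836,0.005],
    [-0.043,0.836,0.005],
    [-0.043,0.836,0.005],
    [-0.043,0.836,0.005],
    [-0.043,0.836,0.005],
    [-0.043,0.836,0.005],
    [-0.043,0.836,0.005],
    [-0.043,0.836,0.005],
    [-0.043,0.836,0.005]
  ],
  "delta_rot": [
    [0,0.003,0.142],
    [0,0.003,0.142],
    [0,0.003,0.142],
    [0,0.003,0.142],
    [0,0.003,0.142],
    [0,0.003,0.142],
    [0,0.003,0.142],
    [0,0.003,0.142],
    [0,0.003,0.142],
    [0,0.003,0.142]
  ],
  "claw": [1,1,1,1,1,1,1,1,1,1],
  "newtons": 30
}}

```text
t: 8.7
ee_pos: [0.492, 0.3168, 0.1426]
eef_rot: [0.199, 0.98, -0.001, -0.006]
contact_force: [-0.2, -0.7, 0.4]
opening: 0.0855
grasp_force: 0.0
```

```bash
python3 mv.py 0.497 0.318 0.022 67; python3 sc.py; python3 -c "
from h import *
c=cam('side');cv2.imwrite('pics/s2.png',cv2.resize(c['img'][100:340,150:430],(700,600))[:,:,::-1])"
```

```text
lin [-0.0137  0.009   0.3013] rot [-0.0016 -0.0034  0.0004] t 8.7 F [-0.21 -0.73  0.41] pos [0.492  0.3168 0.1426]
0.77 ((552.82861328125, -14.447357177734375), (190.76425170898438, 159.4431610107422), 0.8271848559379578) [[456.29998779296875, 63.900001525878906], [458.6000061035156, -95.5], [649.4000244140625, -92.80000305175781], [647.0, 66.5999984741211]]
scale_disc side [([0.5743, -0.0121, 0.018], 0.83), ([0.6749, 0.0551, 0.018], 0.3)]
scale_disc top []
scale_back_left side [([0.6427, 0.065, 0.018], 0.57)]
scale_back_left top [([0.6443, 0.0592, 0.018], 0.82)]
scale_back_right side [([0.651, -0.0796, 0.018], 0.92), ([0.8268, 0.1514, 0.018], 0.69)]
scale_back_right top [([0.6506, -0.0896, 0.018], 0.64)]
```

View pics/s2.png

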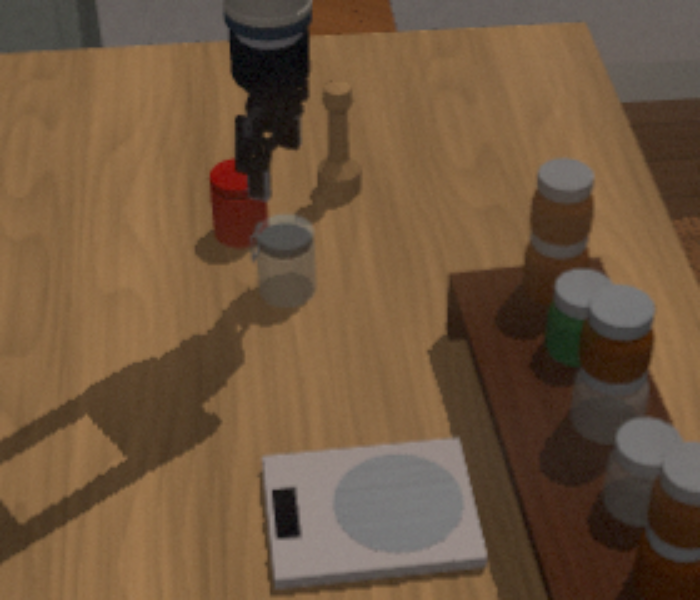

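The scale is fully out, with its disc at crop (398,503). The open gripper is above the clear jar at (285,262). Next I'll step down and check that the arm has settled.

Call:
{"method": "send_rows", "body": {
  "linear": [
    [0,0,0.08],
    [0,0,0.1],
    [0,0,0.1],
    [0,0,0.1]
  ],
  "delta_rot": [
    [0,0,0],
    [0,0,0],
    [0,0,0],
    [0,0,0]
  ],
  "claw": [1,1,1,1]
}}

```text
t: 9.7
ee_pos: [0.4927, 0.3183, 0.1045]
eef_rot: [0.199, 0.98, -0.0, -0.005]
contact_force: [-0.5, -0.3, 0.5]
opening: 0.085
grasp_force: 0.0
```

```bash
python3 mv.py 0.497 0.318 0.022 67; python3 -c "
from h import *
print(atz(cam('side'),[[309.2,301.2]],.018))"
```

```text
lin [-0.012   0.0038  0.2062] rot [-0.0007 -0.0029  0.0004] t 9.7 F [-0.46 -0.34  0.45] pos [0.4927 0.3183 0.1045]
[[ 0.57763921 -0.01528231  0.018     ]]
```

Call:
{"method": "send_rows", "body": {
  "linear": [
    [-0.012,0.003,0.05],
    [-0.012,0.003,0.1],
    [-0.012,0.003,0.15],
    [-0.012,0.003,0.19],
    [-0.012,0.003,0.205],
    [-0.012,0.003,0.205],
    [-0.012,0.003,0.205]
  ],
  "delta_rot": [
    [0,-0.003,0],
    [0,-0.003,0],
    [0,-0.003,0],
    [0,-0.003,0],
    [0,-0.003,0],
    [0,-0.003,0],
    [0,-0.003,0]
  ],
  "claw": [1,1,1,1,1,1,1]
}}

```text
t: 10.45
ee_pos: [0.4972, 0.3179, 0.0228]
eef_rot: [0.199, 0.98, -0.001, 0.0]
contact_force: [0.7, -0.8, -0.1]
opening: 0.0854
grasp_force: 0.0
```

Call:
{"method": "send_rows", "body": {
  "linear": [
    [0,0,0],
    [0,0,0],
    [0,0,0],
    [0,0,0],
    [0,0,0],
    [0,0,0],
    [0,0,0]
  ],
  "delta_rot": [
    [0,0,0],
    [0,0,0],
    [0,0,0],
    [0,0,0],
    [0,0,0],
    [0,0,0],
    [0,0,0]
  ],
  "claw": [0.6,0.6,0.6,0.6,0.6,0.6,0.6],
  "newtons": 30
}}

```text
t: 11.15
ee_pos: [0.4982, 0.3188, 0.0237]
eef_rot: [0.199, 0.98, 0.0, 0.001]
contact_force: [1.0, 1.8, 6.6]
opening: 0.0616
grasp_force: 23.6
```

Call:
{"method": "send_rows", "body": {
  "linear": [
    [0,0,0],
    [0,0,0],
    [0,0,0],
    [0,0,-0.03],
    [0,0,-0.08],
    [0,0,-0.15],
    [0,0,-0.15],
    [0,0,-0.15]
  ],
  "delta_rot": [
    [0,0,0],
    [0,0,0],
    [0,0,0],
    [0,0,0],
    [0,0,0],
    [0,0,0],
    [0,0,0],
    [0,0,0]
  ],
  "claw": [0.4,0.4,0.4,0.4,0.4,0.4,0.4,0.4],
  "newtons": 40
}}

```text
t: 11.95
ee_pos: [0.4968, 0.3176, 0.0826]
eef_rot: [0.199, 0.98, -0.001, 0.0]
contact_force: [-0.7, -0.7, -3.5]
opening: 0.0612
grasp_force: 36.0
```

```bash
python3 mv.py 0.578 -0.0148 0.085 90
python3 - <<'E'
from h import *
# jar position relative to tool now
c=cam('side');P=cloud(c); s=env.get_state()
for r in env.outline_of('side','jar')[:2]:
    p=P[r['region']];p=p[~np.isnan(p[:,0])]; print(r['confidence'],np.array(r['bbox'])*[640,480,640,480],np.percentile(p,[3,50,97],axis=0).round(3).tolist())
cv2.imwrite('pics/s3.png',cv2.resize(c['img'][100:240,190:350],(800,600))[:,:,::-1])
print(s['ee_pos'],s['opening'],s['grasp_force'],s['contact_force'])
E
```

```text
lin [-0.5109 -0.6863 -0.0047] rot [-0.0005  0.0002 -0.1274] t 11.95 F [-0.72 -0.66 -3.52] pos [0.4968 0.3176 0.0826]
0.93 [231.872 165.408  21.504  34.416] [[0.424, 0.393, 0.003], [0.445, 0.405, 0.06], [0.466, 0.452, 0.085]]
0.57 [248.384 171.504  28.8    32.112] [[0.469, 0.283, 0.063], [0.507, 0.292, 0.101], [0.525, 0.322, 0.141]]
[0.49615904 0.31728684 0.08163586] 0.06129750172724416 35.9366906597279 [-0.74006602  0.67041907 -4.2387607 ]
```

View pics/s3.png

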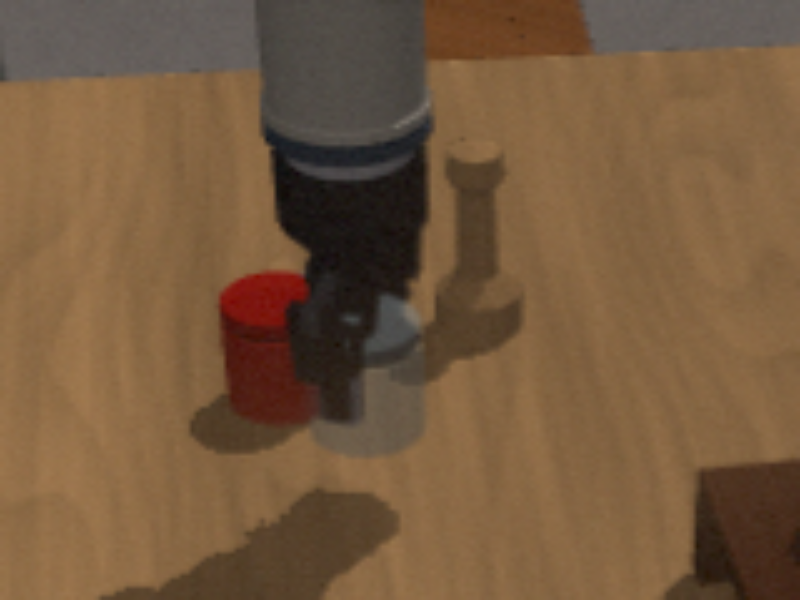

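The clear jar is held upright, with its base at crop (365,445). Carry it over the disc.

Call:
{"method": "send_rows", "body": {
  "linear": [
    [-0.03,-0.04,-0.005],
    [-0.1,-0.135,-0.005],
    [-0.18,-0.24,-0.005],
    [-0.26,-0.35,-0.005],
    [-0.34,-0.46,-0.005],
    [-0.41,-0.55,-0.005],
    [-0.47,-0.63,-0.005],
    [-0.5,-0.67,-0.005],
    [-0.511,-0.686,-0.005],
    [-0.511,-0.686,-0.005],
    [-0.511,-0.686,-0.005],
    [-0.511,-0.686,-0.005]
  ],
  "delta_rot": [
    [0,0,-0.01],
    [0,0,-0.03],
    [0,0,-0.05],
    [0,0,-0.07],
    [0,0,-0.09],
    [0,0,-0.11],
    [0,0,-0.127],
    [0,0,-0.127],
    [0,0,-0.127],
    [0,0,-0.127],
    [0,0,-0.127],
    [0,0,-0.127]
  ],
  "claw": [0.4,0.4,0.4,0.4,0.4,0.4,0.4,0.4,0.4,0.4,0.4,0.4]
}}

```text
t: 13.25
ee_pos: [0.5775, -0.0134, 0.0843]
eef_rot: [-0.0, 1.0, -0.001, -0.001]
contact_force: [-0.6, -0.1, -3.2]
opening: 0.0614
grasp_force: 35.9
```

```bash
python3 mv.py 0.578 -0.0148 0.046 90; python3 sc.py
python3 - <<'E'
from h import *
c=cam('side'); cv2.imwrite('pics/s4.png',cv2.resize(c['img'][210:360,250:450],(800,600))[:,:,::-1])
E
```

```text
lin [-0.0013 -0.0034  0.0958] rot [-0.0006 -0.0004  0.    ] t 13.25 F [-0.62 -0.13 -3.24] pos [ 0.5775 -0.0134  0.0843]
0.96 ((552.1952514648438, -16.778701782226562), (190.132568359375, 155.5796356201172), 0.5098109841346741) [[456.3999938964844, 60.20000076293945], [457.79998779296875, -95.4000015258789], [647.9000244140625, -93.69999694824219], [646.5999755859375, 61.900001525878906]]
scale_disc side [([0.5745, -0.0069, 0.018], 0.78)]
scale_disc top []
scale_back_left side [([0.6491, 0.0699, 0.018], 0.56)]
scale_back_left top [([0.6385, 0.0565, 0.018], 0.81)]
scale_back_right side [([0.6474, -0.0878, 0.018], 0.7), ([0.7492, -0.0057, 0.018], 0.26)]
scale_back_right top []
```

View pics/s4.png

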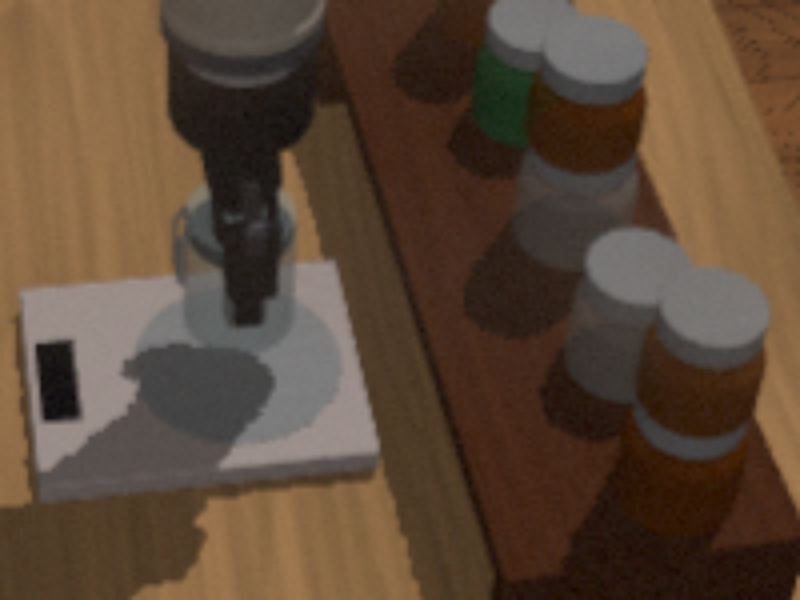

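The jar hangs upright over the disc, whose centre is at crop (238,370). Lower slowly until the force rises.

Call:
{"method": "send_rows", "body": {
  "linear": [
    [0,-0.003,0.02],
    [0,-0.003,0.045],
    [0,-0.003,0.07],
    [0,-0.003,0.085],
    [0,-0.003,0.094],
    [0,-0.003,0.094],
    [0,-0.003,0.094]
  ],
  "delta_rot": [
    [0,0,0],
    [0,0,0],
    [0,0,0],
    [0,0,0],
    [0,0,0],
    [0,0,0],
    [0,0,0]
  ],
  "claw": [0.4,0.4,0.4,0.4,0.4,0.4,0.4]
}}

```text
t: 14.55
ee_pos: [0.5782, -0.0159, 0.0471]
eef_rot: [0.001, 1.0, -0.001, -0.0]
contact_force: [0.0, 0.1, -3.5]
opening: 0.061
grasp_force: 35.9
```

Call:
{"method": "send_rows", "body": {
  "linear": [
    [0,0,0.003],
    [0,0,0.006],
    [0,0,0.008],
    [0,0,0.008]
  ],
  "delta_rot": [
    [0,0,0],
    [0,0,0],
    [0,0,0],
    [0,0,0]
  ],
  "claw": [0.4,0.4,0.4,0.4]
}}

```text
t: 14.95
ee_pos: [0.578, -0.016, 0.0439]
eef_rot: [0.001, 1.0, -0.001, -0.0]
contact_force: [-0.6, -0.4, -4.4]
opening: 0.061
grasp_force: 35.9
```

Call:
{"method": "send_rows", "body": {
  "linear": [
    [0,0,0.0025],
    [0,0,0.0025],
    [0,0,0.005],
    [0,0,0.005]
  ],
  "delta_rot": [
    [0,0,0],
    [0,0,0],
    [0,0,0],
    [0,0,0]
  ],
  "claw": [0.4,0.4,0.4,0.4]
}}

```text
t: 15.35
ee_pos: [0.5782, -0.016, 0.0419]
eef_rot: [0.001, 1.0, -0.001, -0.0]
contact_force: [-0.1, -0.5, -4.0]
opening: 0.061
grasp_force: 36.2
```

Call:
{"method": "send_rows", "body": {
  "linear": [
    [0,0,0.0025],
    [0,0,0.0025],
    [0,0,0.005],
    [0,0,0.005]
  ],
  "delta_rot": [
    [0,0,0],
    [0,0,0],
    [0,0,0],
    [0,0,0]
  ],
  "claw": [0.4,0.4,0.4,0.4]
}}

```text
t: 15.75
ee_pos: [0.5782, -0.016, 0.0417]
eef_rot: [0.001, 1.0, -0.001, -0.0]
contact_force: [-7.0, 0.1, 19.5]
opening: 0.0613
grasp_force: 37.5
```

Call:
{"method": "send_rows", "body": {
  "linear": [
    [0,0,-0.001],
    [0,0,-0.002],
    [0,0,-0.002],
    [0,0,-0.002]
  ],
  "delta_rot": [
    [0,0,0],
    [0,0,0],
    [0,0,0],
    [0,0,0]
  ],
  "claw": [0.4,0.4,0.4,0.4],
  "newtons": 20
}}

```text
t: 16.15
ee_pos: [0.5782, -0.016, 0.0418]
eef_rot: [0.001, 1.0, -0.001, -0.0]
contact_force: [-4.3, -0.4, 10.5]
opening: 0.0613
grasp_force: 36.8
```

Call:
{"method": "send_rows", "body": {
  "linear": [
    [0,0,0],
    [0,0,0],
    [0,0,0],
    [0,0,0],
    [0,0,0],
    [0,0,0],
    [0,0,0],
    [0,0,0]
  ],
  "delta_rot": [
    [0,0,0],
    [0,0,0],
    [0,0,0],
    [0,0,0],
    [0,0,0],
    [0,0,0],
    [0,0,0],
    [0,0,0]
  ],
  "claw": [0.72,0.76,0.8,0.85,0.9,1,1,1]
}}

```text
t: 16.95
ee_pos: [0.578, -0.016, 0.0406]
eef_rot: [0.001, 1.0, -0.001, -0.0]
contact_force: [-0.0, 0.3, -0.0]
opening: 0.0848
grasp_force: 0.0
```

Released. Now straight up.

Call:
{"method": "send_rows", "body": {
  "linear": [
    [0,0,-0.03],
    [0,0,-0.08],
    [0,0,-0.15],
    [0,0,-0.23],
    [0,0,-0.31],
    [0,0,-0.4],
    [0,0,-0.45],
    [0,0,-0.45]
  ],
  "delta_rot": [
    [0,0,0],
    [0,0,0],
    [0,0,0],
    [0,0,0],
    [0,0,0],
    [0,0,0],
    [0,0,0],
    [0,0,0]
  ],
  "claw": [1,1,1,1,1,1,1,1]
}}

```text
t: 17.75
ee_pos: [0.58, -0.0157, 0.225]
eef_rot: [0.001, 1.0, -0.001, 0.003]
contact_force: [0.1, -0.1, -0.6]
opening: 0.0857
grasp_force: 0.0
```

Call:
{"method": "send_rows", "body": {
  "linear": [
    [0.05,0,0],
    [0.2,0,0],
    [0.4,0,0],
    [0.4,0,0],
    [0.4,0,0],
    [0.4,0,0],
    [0.4,0,0]
  ],
  "delta_rot": [
    [0,0,0],
    [0,0,0],
    [0,0,0],
    [0,0,0],
    [0,0,0],
    [0,0,0],
    [0,0,0]
  ],
  "claw": [1,1,1,1,1,1,1]
}}

```text
t: 18.45
ee_pos: [0.4193, -0.0154, 0.221]
eef_rot: [0.001, 1.0, -0.001, 0.0]
contact_force: [0.4, 0.0, 0.6]
opening: 0.0852
grasp_force: 0.0
```

```bash
python3 sc.py
python3 - <<'E'
from h import *
c=cam('side');P=cloud(c); cv2.imwrite('pics/s5.png',cv2.resize(c['img'][150:450,200:600],(800,600))[:,:,::-1])
for r in env.outline_of('side','jar')[:3]:
    p=P[r['region']];k=p[(p[:,2]>.09)&(p[:,2]<.105)]
    print(r['confidence'],np.percentile(p[:,2],[3,97]),np.percentile(k,[2,50,98],axis=0).round(3).tolist() if len(k) else 0)
print([(atz(c,np.array(x['position'])*[640,480],.018).round(3).tolist(),x['confidence']) for x in env.place_of('side','jar')])
E
```

```text
0.97 ((553.20849609375, -14.627586364746094), (192.09092712402344, 157.80027770996094), 1.1128435134887695) [[455.6000061035156, 62.400001525878906], [458.70001220703125, -95.4000015258789], [650.7999877929688, -91.5999984741211], [647.7000122070312, 66.0999984741211]]
scale_disc side [([0.8285, 0.1591, 0.018], 0.67), ([0.5718, -0.0084, 0.018], 0.57)]
scale_disc top [([0.585, -0.0101, 0.018], 0.96), ([0.5196, -0.2902, 0.018], 0.54)]
scale_back_left side [([0.6424, 0.0681, 0.018], 0.95), ([0.6894, 0.0583, 0.018], 0.62)]
scale_back_left top [([0.6457, 0.0545, 0.018], 0.71)]
scale_back_right side [([0.6455, -0.0899, 0.018], 0.97), ([0.548, -0.0336, 0.018], 0.16)]
scale_back_right top [([0.6533, -0.0887, 0.018], 0.7), ([0.5706, -0.0171, 0.018], 0.41)]
0.75 [nan nan] [[0.548, -0.047, 0.091], [0.577, -0.021, 0.098], [0.605, 0.009, 0.102]]
0.63 [nan nan] 0
0.51 [nan nan] 0
[([[0.575, -0.012, 0.018]], 0.83), ([[0.451, 0.404, 0.018]], 0.64), ([[0.527, -0.305, 0.018]], 0.61), ([[0.64, 0.069, 0.018]], 0.21)]
```

View pics/s5.png

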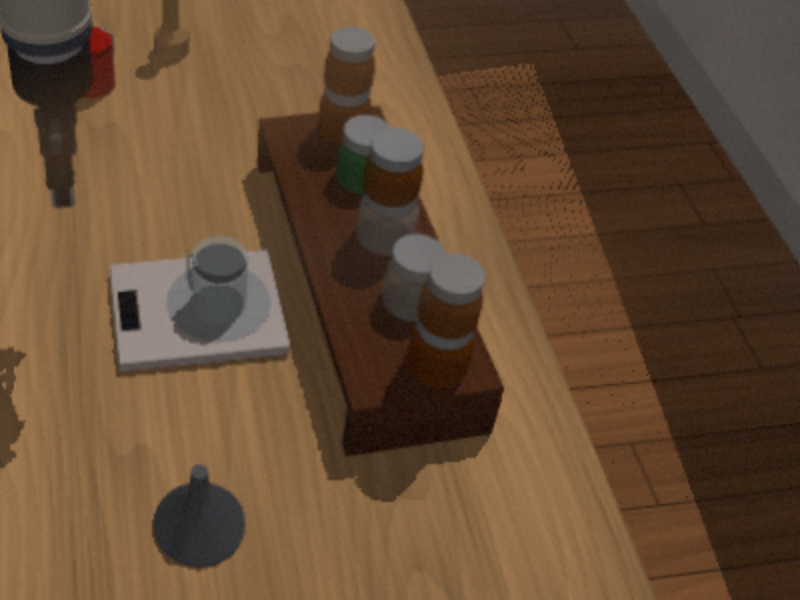

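The jar stands upright at the middle of the disc, at crop (218,290), with the measured centre about (0.577,-0.019) against the disc's (0.578,-0.015). The scale is clear of the shelf and everything else is in place, so I'll hand it in.

```bash
python3 -c "
from workcell import env
print(env.close_job())"
```

```text
the job is handed in; nothing more can be done
None
```

I drew the scale fully clear of the shelf, set the clip-lid jar upright within about 5 mm of the disc's centre and released it, left the bystanders in place, and handed the job in at about 19 s; no verdict was returned.

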